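# Mirror a row of pliers onto the students' rack

## Task

Re-hang the four tools from the wooden rack on the empty grey rack, one astride each notch with the jaws up, in the reverse order: what hangs leftmost on the wooden rack, seen from your side, goes to the right end of the grey rack, and so on, so that the students across the table find them in the order in which you see them now. The coloured labels on the wooden rack's foot keep showing that order. Do not knock over the cup of punches.

Things in the scene. Friction and masses are not known exactly. Their poses are not given: they have to be found in the camera images.
- mint: pliers, one handle pale mint-green, one dark grey, 167 mm long, about 120 g, rigid. Origin: rivet. z: from handles to jaws. y: across the flat sides. Jaw tips 46 mm above the rivet, handle ends 121 mm below, all within 37 mm of z. Thickness along y: rivet and jaw roots 8-10 mm, jaws 8, handles 12. Hung astride a rail, the rivet is 13 mm over the notch floor; half a turn about z is as good.
- green: short pliers with two green handles, 129 mm long, about 120 g, rigid. Origin: rivet. z: from handles to jaws. y: across the flat sides. Jaw tips 36 mm above the rivet, handle ends 93 mm below, all within 34 mm of z. Thickness along y: rivet and jaw roots 8-10 mm, jaws 8, handles 12. Hung astride a rail, the rivet is 13 mm over the notch floor; half a turn about z is as good.
- blue: pliers with two blue handles, 148 mm long, about 120 g, rigid. Origin: rivet. z: from handles to jaws. y: across the flat sides. Jaw tips 36 mm above the rivet, handle ends 112 mm below, all within 37 mm of z. Thickness along y: rivet and jaw roots 8-10 mm, jaws 8, handles 12. Hung astride a rail, the rivet is 13 mm over the notch floor; half a turn about z is as good.
- yellow: the longest: snips with two yellow handles, 222 mm long, about 160 g, rigid. Origin: rivet. z: from handles to jaws. y: across the flat sides. Jaw tips 83 mm above the rivet, handle ends 139 mm below, all within 41 mm of z. Thickness along y: rivet and jaw roots 8-10 mm, jaws 5, handles 12. Hung astride a rail, the rivet is 13 mm over the notch floor; half a turn about z is as good.
- wooden_rack: wooden rack; the four tools hang on it at the start, one astride each notch. Foot 130 x 316 x 5 mm; rail 8 mm thick along its y; notch floors 140 mm above the table, teeth between 6 mm higher. Notches 34 mm wide at y = +102, +34, -34, -102 mm, x = 0; end posts at y = +-150, up to 160 mm high. Fixed. Origin: centre of the underside; y to the robot's left, x away, yaw within 0.3 rad.
- grey_rack: grey steel rack with blank white labels, empty at the start. Foot 130 x 316 x 5 mm; rail 8 mm thick along its y; notch floors 140 mm above the table, teeth between 6 mm higher. Notches 34 mm wide at y = +102, +34, -34, -102 mm, x = 0; end posts at y = +-150, up to 160 mm high. Fixed. Origin: centre of the underside; y to the robot's left, x away, yaw within 0.3 rad.
- mint_label: small pale mint-green label plate, 16 x 40 x 3 mm, fixed on the wooden rack's foot in front (robot's side) of the notch where the mint tool hangs at the start; origin at the centre of its underside, at the same y of the rack's frame as the notch
- green_label: small green label plate, 16 x 40 x 3 mm, fixed on the wooden rack's foot in front (robot's side) of the notch where the green tool hangs at the start; origin at the centre of its underside, at the same y of the rack's frame as the notch
- blue_label: small blue label plate, 16 x 40 x 3 mm, fixed on the wooden rack's foot in front (robot's side) of the notch where the blue tool hangs at the start; origin at the centre of its underside, at the same y of the rack's frame as the notch
- yellow_label: small yellow label plate, 16 x 40 x 3 mm, fixed on the wooden rack's foot in front (robot's side) of the notch where the yellow tool hangs at the start; origin at the centre of its underside, at the same y of the rack's frame as the notch
- punch_cup: bystander: loose clear cup with steel punches, 93 mm across and 90 mm high, standing behind the racks; origin at the centre of its foot
Mind the look-alikes: they are no part of the job. Leave any orange or pink look-alike of the blue alone. Leave any purple look-alike of the mint alone.

How it is judged (in metres and radians):
At the end, for the whole second after the job is handed in: Every tool hangs in the grey rack's notch that mirrors its label's place on the wooden rack (its rivet within 14 mm of the notch centre along the rail and 12 mm across it), seated (rivet 6 to 26 mm above the notch floor), jaws up within 0.25 rad of vertical, released and at rest (((y of mint_label in the frame of wooden_rack between 0.09 and 0.114 m and y of mint in the frame of grey_rack between -0.116 and -0.088 m) or (y of mint_label in the frame of wooden_rack between 0.022 and 0.046 m and y of mint in the frame of grey_rack between -0.048 and -0.02 m) or (y of mint_label in the frame of wooden_rack between -0.046 and -0.022 m and y of mint in the frame of grey_rack between 0.02 and 0.048 m) or (y of mint_label in the frame of wooden_rack between -0.114 and -0.09 m and y of mint in the frame of grey_rack between 0.088 and 0.116 m)) and x of mint in the frame of grey_rack between -0.012 and 0.012 m and height (world z) of mint between 0.146 and 0.166 m and angle between each of mint, green, blue, yellow's own z axis and vertical below 0.25 rad and linear speed of each of mint, green, blue, yellow below 0.02 m/s and angular speed of each of mint, green, blue, yellow below 0.2 rad/s and ((y of green_label in the frame of wooden_rack between 0.09 and 0.114 m and y of green in the frame of grey_rack between -0.116 and -0.088 m) or (y of green_label in the frame of wooden_rack between 0.022 and 0.046 m and y of green in the frame of grey_rack between -0.048 and -0.02 m) or (y of green_label in the frame of wooden_rack between -0.046 and -0.022 m and y of green in the frame of grey_rack between 0.02 and 0.048 m) or (y of green_label in the frame of wooden_rack between -0.114 and -0.09 m and y of green in the frame of grey_rack between 0.088 and 0.116 m)) and x of green in the frame of grey_rack between -0.012 and 0.012 m and height (world z) of green between 0.146 and 0.166 m and ((y of blue_label in the frame of wooden_rack between 0.09 and 0.114 m and y of blue in the frame of grey_rack between -0.116 and -0.088 m) or (y of blue_label in the frame of wooden_rack between 0.022 and 0.046 m and y of blue in the frame of grey_rack between -0.048 and -0.02 m) or (y of blue_label in the frame of wooden_rack between -0.046 and -0.022 m and y of blue in the frame of grey_rack between 0.02 and 0.048 m) or (y of blue_label in the frame of wooden_rack between -0.114 and -0.09 m and y of blue in the frame of grey_rack between 0.088 and 0.116 m)) and x of blue in the frame of grey_rack between -0.012 and 0.012 m and height (world z) of blue between 0.146 and 0.166 m and ((y of yellow_label in the frame of wooden_rack between 0.09 and 0.114 m and y of yellow in the frame of grey_rack between -0.116 and -0.088 m) or (y of yellow_label in the frame of wooden_rack between 0.022 and 0.046 m and y of yellow in the frame of grey_rack between -0.048 and -0.02 m) or (y of yellow_label in the frame of wooden_rack between -0.046 and -0.022 m and y of yellow in the frame of grey_rack between 0.02 and 0.048 m) or (y of yellow_label in the frame of wooden_rack between -0.114 and -0.09 m and y of yellow in the frame of grey_rack between 0.088 and 0.116 m)) and x of yellow in the frame of grey_rack between -0.012 and 0.012 m and height (world z) of yellow between 0.146 and 0.166 m); the robot touches nothing.
It fails at once if the cup of punches is knocked over (angle between punch_cup's own z axis and vertical above 0.5 rad).
It also fails if it takes over 107 s, if anything falls off the work surface, if the arm or the gripper's body presses on something with over 40 N, if the wrist force passes 120 N, or if a joint passes its speed limit or range.

## Robot

A 6-joint arm with a two-finger parallel gripper is mounted at the origin on a cart in front of the work surface, level with it; the furniture and walls round the work are solid. World frame = base frame: x ahead of the robot, y to its left, z up, the work surface at z = 0. Lengths are in mm, angles in rad, forces in N, time in s.
With the tool pointing down it reaches from about 300 to 825 mm from the base axis. Payload 5.4 kg.
Tool frame: the origin (TCP) lies between the finger pads; the fingertips stand 25 mm ahead of it and the grasp point (between the pads) lies 6 mm ahead of it; z points along the fingers, y is the line along which they close (so a half turn about z gives the same grasp; the last joint's range is limited). The gripper opens to 92 mm and grips with 3 to 60 N. Pads are 20 mm wide; open, the fingers measure 128 mm over their backs; the gripper's body (75 mm by 189 mm) begins 69 mm behind the grasp point.
Start: joints at [-1.324, 0.158, 1.597, -0, 1.386, -0.21], TCP at [253.595, -516.038, 239.601] pointing down, gripper open.
Joint ranges: [-2.91, 2.91], [-0.94, 2.29], [0.18, 2.7], [-1.29, 4.43], [0.17, 2.64], [-3, 3]. Speed limits (rad/s): [2.57, 2.57, 3.14, 3.14, 3.14, 3.14].

## Interface

Orientations are given as a unit quaternion [w, x, y, z].
In Python, from plant import manip gives the robot as it stands. The module is installed in compiled form; this text tells all that it offers.
- The arm moves only by the tool drive_tool, never from a script. Its argument "motion" is a list of rows, each a list of 4 numbers: the shift along the tool's x, y, z in mm, then the turn about the tool's z in rad. A call has exactly 8 rows; each row is the pose to reach, as a shift and turn from the pose commanded when the call began, along the tool's axes at that moment; what a row does not reach only later rows make up. A row lasts 1/8 s, in which the tool goes at most 62.5 mm and 10.7 degrees, less where a joint would pass 70% of its speed; a pose out of reach is approached as far as the arm can. A call with a gripper value outside its range is refused whole. "hand" is the finger opening in mm, from 0 to 91.9, set as the call begins (left out, the last holds). The fingers move at their own pace and stop on an object; "newtons" is the grip in N (left out, the last holds). Time passes only in rows, so rows that repeat a pose let the fingers close, or fill a call up. It gives the time, the measured TCP pose, the force, the opening and the grip force at its end, in the units of the state.
- manip.sense(): the state, without advancing time (a new reading comes with each control period).
- manip.snapshot(name): name is "scene" or "top" or "wrist"; returns a dict with "color" (480x640x3 uint8, red, green, blue), "K" (3x3 intrinsics, pixels), "view" (4x4, takes a point from world to camera coordinates). Camera axes: x right, y up, looking along -z (the intrinsics and any distortion apply to the point x, -y, -z); pixel columns grow to the right and rows downward; lengths in mm; the calibration is good to about 2 mm. A picture is of the moment at which its call begins. There is no depth.
- manip.sign_off(): hands the job in; it is judged then, once.
The state is a dict: "t": time; "joint_positions": joint angles; "joint_velocities": joint speeds; "joint_efforts": joint torques, N m; "eef_pos": TCP position; "tcp_rot": TCP orientation; "ft_force": force on the tool from outside, world axes, zero at the start; "wrist_torque": the same for the moment, N m; "gripper_width": finger opening in mm; "grasp_force": force on a finger pad.
Only numpy, scipy, OpenCV 4.12 (cv2) and the standard library are available. Lean on these libraries where they do the work, as an engineer would, in place of code of your own. Each camera call takes 0.05 s, during which the arm holds its last target. There are 200 camera calls.

## Working session

There is one attempt and no reset: what is moved stays moved. The work goes in short steps, Python scripts to look and compute and a tool call to move; the robot and the scene stay as the last step left them, time stands still between calls to the robot, and variables do not carry over. Pictures are saved under pics/ and viewed, at most 14 in all, crops included, and the job is handed in when it is done.

Besides the shell and the picture viewer there is one more tool, called as name(argument=value, ...), one argument or row to a line, values as JSON. drive_tool: Moves the arm, as the interface text tells. Its arguments: {"type":"object","properties":{"motion":{"type":"array","items":{"type":"array","items":{"type":"number"}}},"hand":{"type":"number"},"newtons":{"type":"number"}},"required":["motion"]}

```bash
mkdir -p pics; cat > h.py <<'E'
import numpy as np, cv2
from plant import manip
def snap(n,f):
    s=manip.snapshot(n); cv2.imwrite(f'pics/{f}.png',s['color'][:,:,::-1]); np.savez(f'pics/{f}.npz',K=s['K'],view=s['view']); return s
def load(f):
    d=np.load(f'pics/{f}.npz'); return d['K'],d['view']
def ray(f,u,v,z):
    K,V=load(f); d=np.linalg.inv(K)@[u,v,1]; d=np.array([d[0],-d[1],-d[2]])
    R=V[:3,:3]; c=-R.T@V[:3,3]; w=R.T@d; return c+w*(z-c[2])/w[2]
def proj(f,p):
    K,V=load(f); q=V[:3,:3]@np.array(p,float)+V[:3,3]; q=K@[q[0],-q[1],-q[2]]; return q[:2]/q[2]
E
python3 - <<'E'
from h import *
for n in('scene','top'):
    s=snap(n,n+'0'); print(s['K'],s['view'],[k for k in s])
print(manip.sense())
E
```

```text
[[569.25499988   0.         317.41877036]
 [  0.         569.25499988 238.21901848]
 [  0.           0.           1.        ]] [[ 5.95629438e-01 -8.02882998e-01  2.45858656e-02 -3.52322981e+02]
 [ 4.70440216e-01  3.73484512e-01  7.99496918e-01 -3.79589678e+02]
 [-6.51084923e-01 -4.64637720e-01  6.00166821e-01 -8.98908356e+02]
 [ 0.00000000e+00  0.00000000e+00  0.00000000e+00  1.00000000e+00]] ['color', 'K', 'view']
[[459.43532227   0.         319.26293212]
 [  0.         459.43532227 246.91410221]
 [  0.           0.           1.        ]] [[ 1.95693811e-02 -9.99375427e-01  2.94243855e-02 -4.07828869e+01]
 [ 9.83853087e-01  2.44854893e-02  1.77295134e-01 -5.89458590e+02]
 [-1.77904871e-01  2.54797164e-02  9.83717765e-01 -1.17541210e+03]
 [ 0.00000000e+00  0.00000000e+00  0.00000000e+00  1.00000000e+00]] ['color', 'K', 'view']
{'t': 0.1, 'joint_positions': array([-1.32408965e+00,  1.59019411e-01,  1.59811234e+00, -1.29089627e-05,
        1.38620466e+00, -2.10122953e-01]), 'joint_velocities': array([ 5.26369070e-05, -3.66662144e-04, -2.19062928e-03,  2.27342785e-04,
       -3.62321346e-04, -6.72498149e-04]), 'joint_efforts': array([ 4.09147733e-04, -3.86502278e+01, -3.22960675e+01,  7.02221598e-02,
        3.39416123e-02, -5.16527075e-05]), 'eef_pos': array([ 253.46813721, -515.52564472,  238.69556864]), 'tcp_rot': array([-8.71614734e-04,  9.74025918e-01,  2.26434870e-01, -2.22900896e-05]), 'ft_force': array([-0.0964399 , -0.5740054 , -0.08678371]), 'wrist_torque': array([ 1.30456719e-02, -7.05103787e-03,  9.87102590e-05]), 'grasp_force': 0.0, 'gripper_width': 91.82693563391707}
```

View pics/scene0.png

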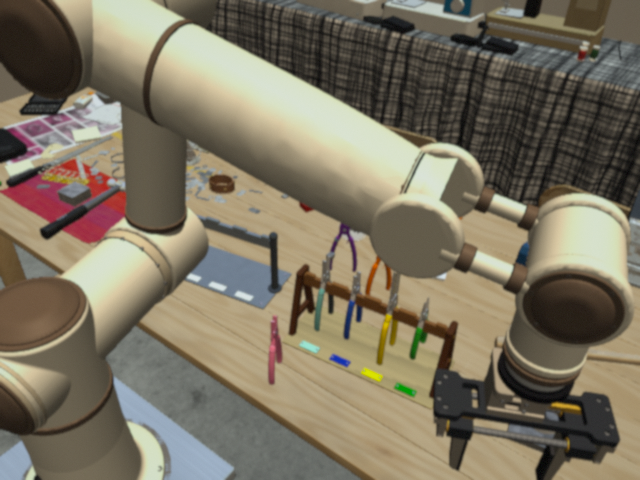

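View pics/top0.png

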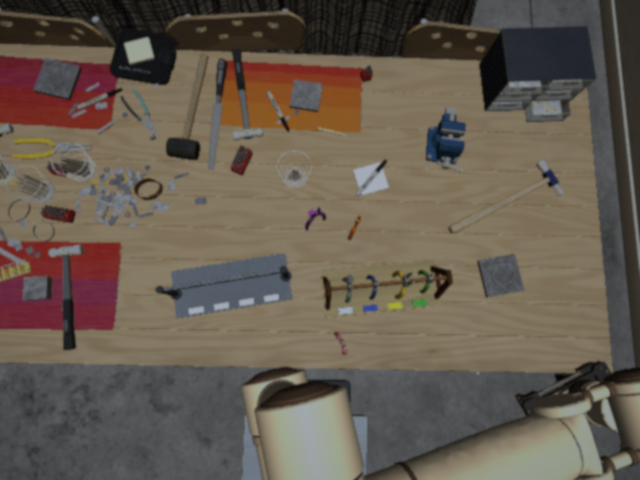

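```bash
python3 - <<'E'
import cv2
a=cv2.imread('pics/top0.png')
cv2.imwrite('pics/c1.png',cv2.resize(a[245:325,150:300],None,fx=5.3,fy=5.3,interpolation=cv2.INTER_CUBIC))
cv2.imwrite('pics/c2.png',cv2.resize(a[245:325,315:465],None,fx=5.3,fy=5.3,interpolation=cv2.INTER_CUBIC))
E
```

```text
(no output)
```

View pics/c1.png

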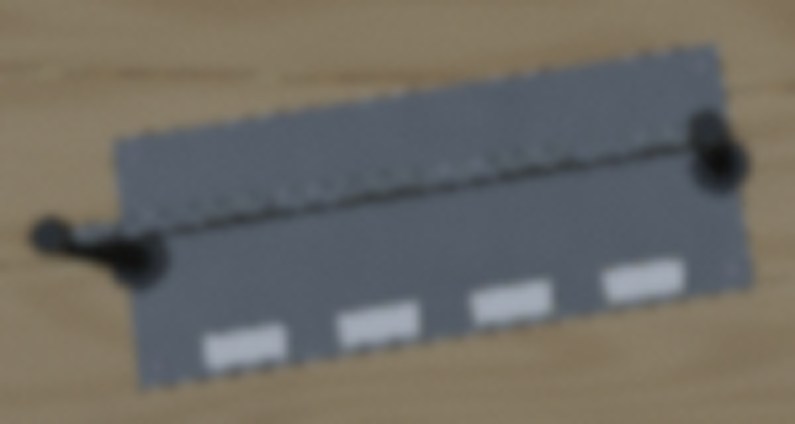

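View pics/c2.png

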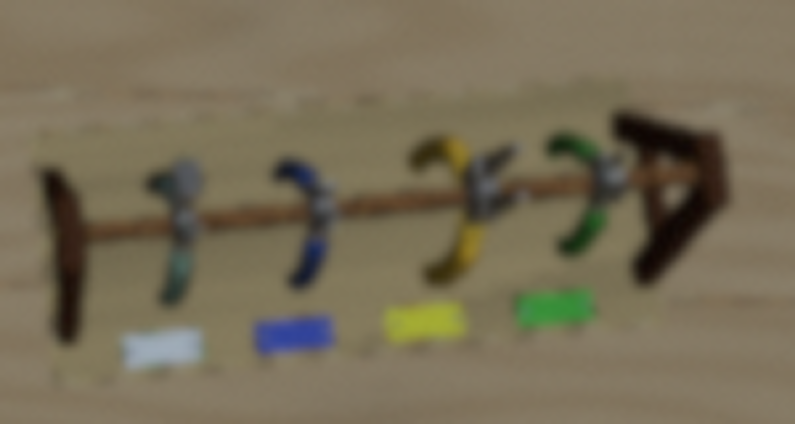

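```bash
python3 - <<'E'
from h import *
def P(u0,l,z): return np.array([ray('top0',u0+(a+.5)/5.3-.5,245+(b+.5)/5.3-.5,z)[:2] for a,b in l])
g=P(150,[(117,140),(717,47),(753,288),(142,388)],5);print(g.round(), g.mean(0))
print('edge lens',np.linalg.norm(g-np.roll(g,-1,0),axis=1))
gl=P(150,[(245,347),(378,324),(511,301),(643,282)],8);gp=P(150,[(50,236),(707,128)],160)
wl=P(315,[(162,348),(294,335),(425,322),(556,308)],8);wp=P(315,[(70,228),(708,180)],150)
for l,p in((gl,gp),(wl,wp)):
    d=l[0]-l[-1];e=p[0]-p[1]
    print(l.round(1),p.round(1),'yaw',np.arctan2(-d[0],d[1]),np.arctan2(-e[0],e[1]),'len',np.linalg.norm(d),np.linalg.norm(e),l.mean(0),p.mean(0))
# wooden rivets z=153 and
for q,z in (((185,222),160),((322,203),160),((482,190),165),((608,172),160)): print(P(315,[q],z))
E
```

```text
[[522. 373.]
 [578.  66.]
 [453.  43.]
 [396. 350.]] [487.4679815  208.08647169]
edge lens [311.80775528 126.8962508  312.39602145 127.7605848 ]
[[417.8 299.4]
 [430.8 233.1]
 [443.8 166.3]
 [454.9  99.5]] [[459.6 353.6]
 [515.2  61.5]] yaw 0.18372127815525668 0.1881511507741389 len 203.32417426335837 297.28087824228976 [436.84378967 199.59210134] [487.44750564 207.5492963 ]
[[ 425.7 -102.5]
 [ 433.7 -170.3]
 [ 441.7 -237.9]
 [ 450.3 -305.8]] [[ 473.1  -47.8]
 [ 501.8 -342.7]] yaw 0.12079567844939526 0.09723040648889902 len 204.8163776188967 296.2439653668147 [ 437.85289918 -204.12652961] [ 487.43744707 -195.25430053]
[[476.03103913 -99.56145054]]
[[ 486.08157379 -162.00013496]]
[[ 493.13007842 -234.26334339]]
[[ 503.27229509 -293.49231435]]
```

```bash
cat >> h.py <<'E'
def go(x,y,z,yaw):
    s=manip.sense(); q=s['tcp_rot']; a=2*np.arctan2(q[2],q[1]); p=s['eef_pos']
    d=np.array([x,y,z])-p
    w=(a-yaw+np.pi/2)%np.pi-np.pi/2
    print('t',round(s['t'],2),'yaw',round(a,3),'row',np.round([d[0]*np.cos(a)+d[1]*np.sin(a),d[0]*np.sin(a)-d[1]*np.cos(a),-d[2],w],3),s['gripper_width'])
E
python3 -c "
from h import *
go(476,-97,330,.115)"
```

```text
t 0.1 yaw 0.457 row [ 3.84327e+02 -2.77447e+02 -9.13040e+01  3.42000e-01] 91.82693563391707
```

drive_tool(
  motion=[
    [0,0,-50,0],
    [0,0,-91,0.1],
    [50,-36,-91,0.2],
    [100,-72,-91,0.34],
    [150,-108,-91,0.34],
    [200,-144,-91,0.34],
    [250,-180,-91,0.34],
    [300,-216,-91,0.34],
  ],
  hand=36,
)

```text
t: 1.1
eef_pos: [428.0, -187.9, 330.3]
tcp_rot: [-0.0, 0.998, 0.058, -0.0]
ft_force: [0.6, 0.1, 0.2]
gripper_width: 36.2
grasp_force: 0.0
```

```bash
python3 -c "
from h import *
go(476,-97,330,.115)"
```

```text
t 1.1 yaw 0.116 row [ 5.8248e+01 -8.4682e+01  2.7300e-01  1.0000e-03] 36.16749465534287
```

drive_tool(
  motion=[
    [15,-21,0,0],
    [30,-42,0,0],
    [44,-64,0,0],
    [58,-85,0,0],
    [58,-85,0,0],
    [58,-85,0,0],
    [58,-85,0,0],
    [58,-85,0,0],
  ],
)

```text
t: 2.1
eef_pos: [475.1, -99.3, 330.6]
tcp_rot: [0.0, 0.998, 0.058, -0.0]
ft_force: [1.0, -0.5, 0.0]
gripper_width: 35.9
grasp_force: 0.0
```

```bash
python3 -c "
from h import *
snap('wrist','w1');snap('scene','s1')
for y in(102,34,-34,-102):
  c,s=np.cos(.115),np.sin(.115);print(proj('w1',[488-s*y,-196.5+c*y,140]).round(),proj('s1',[488-s*y,-196.5+c*y,140]).round())
go(476,-97,330,.115)"
```

```text
[311. 216.] [323. 280.]
[396. 216.] [355. 293.]
[481. 216.] [389. 306.]
[567. 216.] [424. 320.]
t 2.2 yaw 0.116 row [ 1.096e+00 -1.965e+00  6.360e-01  1.000e-03] 36.02645713026948
```

View pics/w1.png

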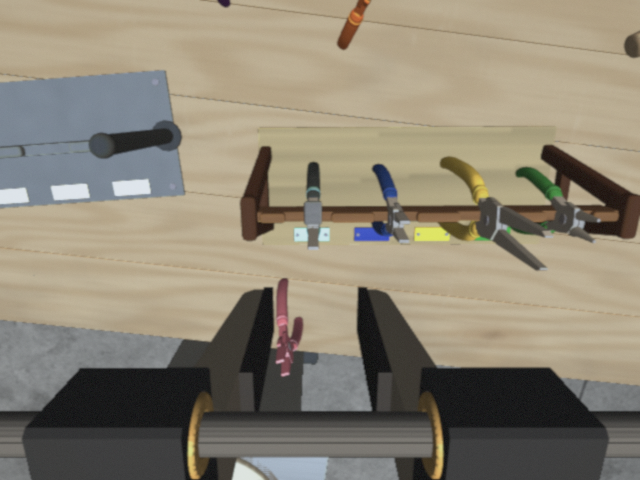

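drive_tool(
  motion=[
    [1,-2,20,0],
    [1,-2,45,0],
    [1,-2,70,0],
    [1,-2,95,0],
    [1,-2,120,0],
    [1,-2,138,0],
    [1,-2,146,0],
    [1,-2,146,0],
  ],
)

```text
t: 3.2
eef_pos: [475.9, -96.6, 184.5]
tcp_rot: [-0.0, 0.998, 0.058, -0.0]
ft_force: [0.1, -0.3, -0.5]
gripper_width: 36.2
grasp_force: 0.0
```

drive_tool(
  motion=[
    [0,0,0,0],
    [0,0,0,0],
    [0,0,0,0],
    [0,0,0,0],
    [0,0,0,0],
    [0,0,0,0],
    [0,0,0,0],
    [0,0,0,0],
  ],
  hand=0,
  newtons=40,
)

```text
t: 4.2
eef_pos: [476.3, -96.7, 184.9]
tcp_rot: [0.0, 0.998, 0.058, 0.0]
ft_force: [0.9, -0.6, 3.4]
gripper_width: 7.4
grasp_force: 40.0
```

```bash
python3 -c "
from h import *
snap('wrist','w2')
go(506,108,335,.184)"
```

```text
t 4.25 yaw 0.117 row [ 5.33870e+01 -1.99877e+02 -1.50095e+02 -6.70000e-02] 7.3971899689419764
```

View pics/w2.png

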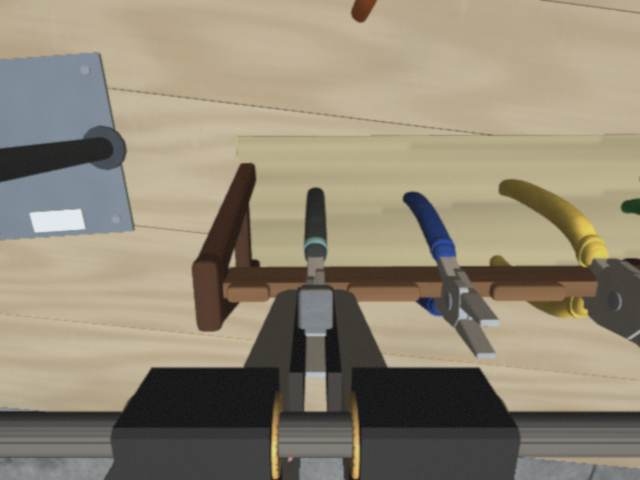

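drive_tool(
  motion=[
    [0,0,-8,0],
    [0,0,-28,0],
    [0,0,-52,0],
    [0,0,-76,0],
    [0,0,-100,0],
    [0,0,-124,0],
    [0,0,-144,0],
    [0,0,-150,0],
  ],
)

```text
t: 5.25
eef_pos: [476.2, -96.6, 335.6]
tcp_rot: [0.0, 0.998, 0.058, 0.0]
ft_force: [0.8, -0.3, -1.8]
gripper_width: 7.2
grasp_force: 40.0
```

drive_tool(
  motion=[
    [4,-15,0,-0.01],
    [13,-48,0,-0.02],
    [23,-85,0,-0.03],
    [33,-122,0,-0.04],
    [43,-159,0,-0.05],
    [51,-190,0,-0.067],
    [53,-200,0,-0.067],
    [53,-200,0,-0.067],
  ],
)

```text
t: 6.25
eef_pos: [504.8, 108.7, 333.7]
tcp_rot: [0.0, 0.996, 0.092, -0.001]
ft_force: [-0.1, 0.9, -0.6]
gripper_width: 7.1
grasp_force: 40.0
```

```bash
python3 -c "
from h import *
snap('wrist','w3')
for y in(102,34,-34,-102,150,-150):
  c,s=np.cos(.184),np.sin(.184);print(proj('w3',[487.5-s*y,208+c*y,140]).round(),proj('w3',[487.5-s*y,208+c*y,160]).round())
go(506,108,186,.184)"
```

```text
[ 63. 216.] [ 49. 222.]
[148. 216.] [138. 222.]
[232. 216.] [228. 222.]
[317. 216.] [317. 222.]
[  4. 216.] [-14. 222.]
[377. 216.] [380. 222.]
t 6.3 yaw 0.184 row [  0.99    0.154 147.985  -0.   ] 7.343396496436942
```

View pics/w3.png

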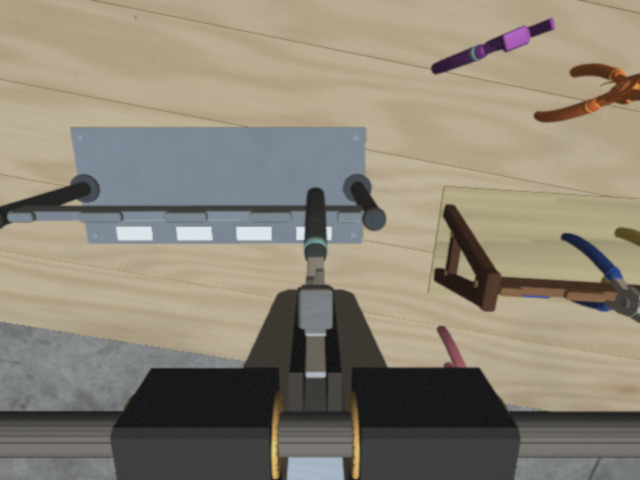

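```bash
python3 -c "
from h import *
a=cv2.imread('pics/w3.png')
cv2.imwrite('pics/c3.png',cv2.resize(a[180:260,0:400],None,fx=2,fy=4,interpolation=cv2.INTER_CUBIC))
for y in(119,85,51,17,-17,-51,-85,-119):
  c,s=np.cos(.184),np.sin(.184);print(y,proj('w3',[487.5-s*y,208+c*y,146]).round())
"
```

```text
119 [ 38. 218.]
85 [ 81. 218.]
51 [124. 217.]
17 [167. 217.]
-17 [210. 217.]
-51 [253. 217.]
-85 [296. 217.]
-119 [339. 217.]
```

View pics/c3.png

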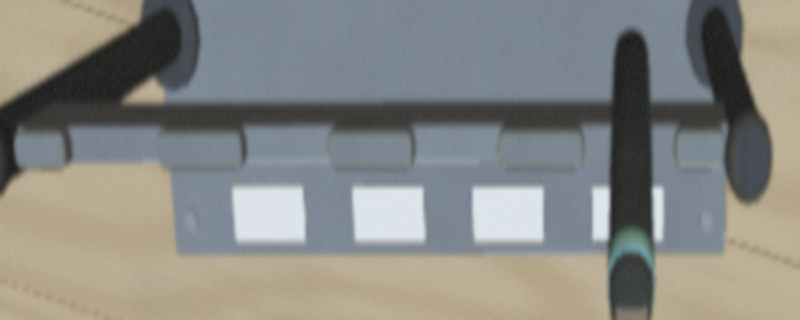

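drive_tool(
  motion=[
    [1,-1,15,0],
    [1,-1,40,0],
    [1,-1,65,0],
    [1,-1,90,0],
    [1,-1,115,0],
    [1,-1,135,0],
    [1,-1,143,0],
    [1,-1,148,0],
  ],
)

```text
t: 7.3
eef_pos: [506.1, 108.9, 186.2]
tcp_rot: [0.0, 0.996, 0.091, -0.0]
ft_force: [-0.7, 0.7, -0.6]
gripper_width: 7.1
grasp_force: 40.0
```

drive_tool(
  motion=[
    [0,0,0,0],
    [0,0,0,0],
    [0,0,0,0],
    [0,0,0,0],
    [0,0,0,0],
    [0,0,0,0],
    [0,0,0,0],
    [0,0,0,0],
  ],
  hand=32,
)

```text
t: 8.3
eef_pos: [506.2, 109.4, 186.6]
tcp_rot: [-0.0, 0.996, 0.092, 0.0]
ft_force: [0.5, 0.5, 0.0]
gripper_width: 32.2
grasp_force: 0.0
```

```bash
python3 -c "
from h import *
snap('wrist','w4')
go(484,-162.7,335,.115)"
```

```text
t 8.35 yaw 0.184 row [-7.15110e+01  2.63493e+02 -1.48416e+02  6.90000e-02] 31.804438309618405
```

View pics/w4.png

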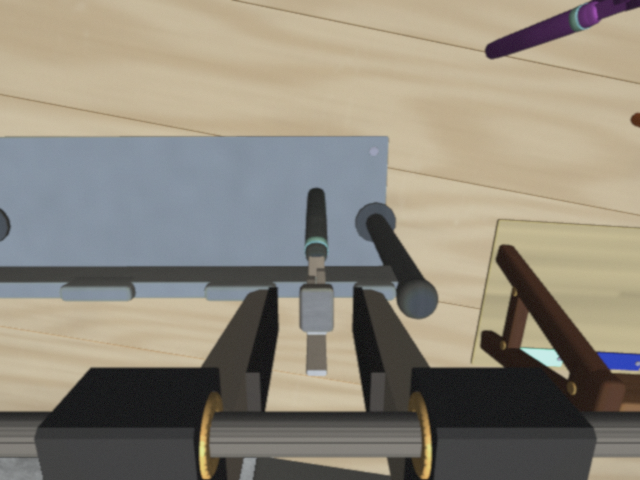

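drive_tool(
  motion=[
    [0,0,-30,0],
    [0,0,-80,0],
    [0,10,-120,0],
    [-15,55,-148,0.069],
    [-30,110,-148,0.069],
    [-45,165,-148,0.069],
    [-60,220,-148,0.069],
    [-71,262,-148,0.069],
  ],
  hand=36,
)

```text
t: 9.35
eef_pos: [483.7, -163.3, 334.7]
tcp_rot: [0.0, 0.998, 0.057, 0.0]
ft_force: [0.9, 0.0, -0.0]
gripper_width: 35.9
grasp_force: 0.0
```

```bash
python3 -c "
from h import *
snap('wrist','w5')
for y in(102,34,-34,-102):
  c,s=np.cos(.115),np.sin(.115);print([proj('w5',[488-s*y,-196.5+c*y,z]).round() for z in(140,153)])
go(484,-162.7,183,.115)"
```

```text
[array([230., 217.]), array([227., 221.])]
[array([315., 217.]), array([315., 220.])]
[array([399., 216.]), array([402., 220.])]
[array([483., 216.]), array([490., 220.])]
t 9.4 yaw 0.11 row [ 1.33600e+00 -4.71100e+00  1.51284e+02 -5.00000e-03] 36.04919652896238
```

View pics/w5.png

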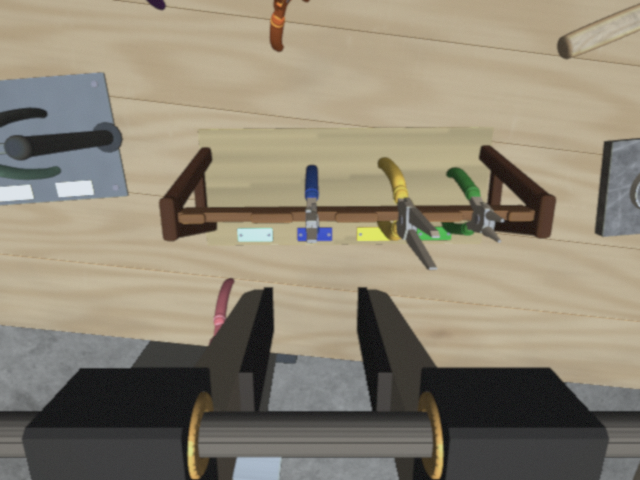

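drive_tool(
  motion=[
    [1,0,15,0],
    [1,0,40,0],
    [1,0,65,0],
    [1,0,90,0],
    [1,0,115,0],
    [1,0,136,0],
    [1,0,147,0],
    [1,0,151,0],
  ],
)

```text
t: 10.4
eef_pos: [485.0, -160.0, 182.8]
tcp_rot: [-0.0, 0.998, 0.058, -0.0]
ft_force: [0.2, -0.1, 0.1]
gripper_width: 36.0
grasp_force: 0.0
```

drive_tool(
  motion=[
    [0,0,0,0],
    [0,0,0,0],
    [0,0,0,0],
    [0,0,0,0],
    [0,0,0,0],
    [0,0,0,0],
    [0,0,0,0],
    [0,0,0,0],
  ],
  hand=0,
)

```text
t: 11.4
eef_pos: [485.6, -161.2, 184.0]
tcp_rot: [0.0, 0.998, 0.057, 0.0]
ft_force: [0.6, 1.1, 2.9]
gripper_width: 7.1
grasp_force: 40.0
```

```bash
python3 -c "
from h import *
snap('wrist','w6')
go(493.5,176,350,.184)"
```

```text
t 11.45 yaw 0.115 row [ 4.65170e+01 -3.34108e+02 -1.65993e+02 -6.90000e-02] 7.016664969339125
```

View pics/w6.png

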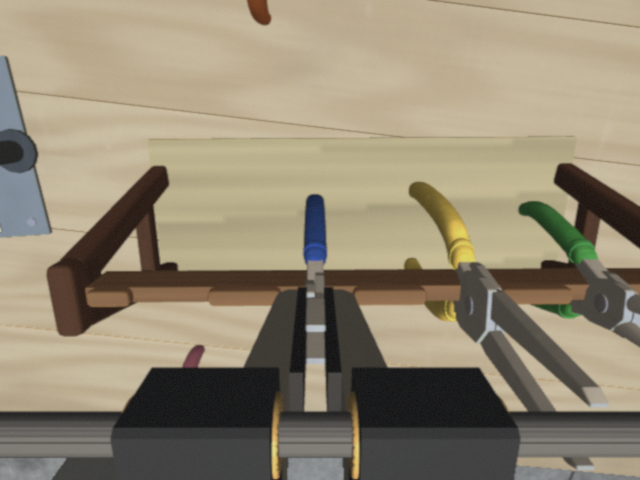

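drive_tool(
  motion=[
    [0,0,-8,0],
    [0,0,-28,0],
    [0,0,-55,0],
    [0,0,-82,0],
    [0,0,-110,0],
    [0,0,-138,0],
    [0,0,-165,0],
    [0,0,-176,0],
  ],
)

```text
t: 12.45
eef_pos: [485.3, -161.1, 360.8]
tcp_rot: [0.0, 0.998, 0.057, 0.0]
ft_force: [1.0, -0.4, -0.8]
gripper_width: 7.5
grasp_force: 40.0
```

drive_tool(
  motion=[
    [2,-15,0,-0.01],
    [7,-50,0,-0.02],
    [14,-95,0,-0.03],
    [20,-140,0,-0.04],
    [26,-185,0,-0.05],
    [33,-230,0,-0.069],
    [39,-275,0,-0.069],
    [44,-310,0,-0.069],
  ],
)

```text
t: 13.45
eef_pos: [491.9, 154.5, 357.7]
tcp_rot: [-0.0, 0.996, 0.093, -0.002]
ft_force: [0.6, -0.6, -1.2]
gripper_width: 7.0
grasp_force: 40.0
```

drive_tool(
  motion=[
    [3,-20,0,0],
    [3,-24,0,0],
    [3,-24,0,0],
    [3,-24,0,0],
    [3,-24,0,0],
    [3,-24,0,0],
    [3,-24,0,0],
    [3,-24,0,0],
  ],
)

```text
t: 14.45
eef_pos: [492.0, 176.0, 359.6]
tcp_rot: [-0.0, 0.996, 0.092, 0.0]
ft_force: [-0.0, 0.8, -1.4]
gripper_width: 6.8
grasp_force: 40.0
```

```bash
python3 -c "
from h import *
go(494.5,176,185,.184)"
```

```text
t 14.45 yaw 0.184 row [  2.438   0.496 174.647  -0.   ] 6.831262814232863
```

drive_tool(
  motion=[
    [2,0,15,0],
    [2,0,42,0],
    [2,0,70,0],
    [2,0,98,0],
    [2,0,126,0],
    [2,0,153,0],
    [2,0,168,0],
    [2,0,175,0],
  ],
)

```text
t: 15.45
eef_pos: [494.5, 176.5, 184.4]
tcp_rot: [-0.0, 0.996, 0.092, 0.001]
ft_force: [2.3, 0.4, 2.0]
gripper_width: 7.3
grasp_force: 40.0
```

drive_tool(
  motion=[
    [0,0,0,0],
    [0,0,0,0],
    [0,0,0,0],
    [0,0,0,0],
    [0,0,0,0],
    [0,0,0,0],
    [0,0,-15,0],
    [0,0,-45,0],
  ],
  hand=32,
)

```text
t: 16.45
eef_pos: [493.2, 176.4, 229.8]
tcp_rot: [0.0, 0.996, 0.092, -0.001]
ft_force: [1.2, -0.1, 0.4]
gripper_width: 31.9
grasp_force: 0.0
```

```bash
python3 -c "
from h import *
snap('wrist','w7')
go(491.9,-231,375,.115)"
```

```text
t 16.5 yaw 0.184 row [-7.86740e+01  4.00126e+02 -1.39558e+02  6.90000e-02] 32.26709371475126
```

View pics/w7.png

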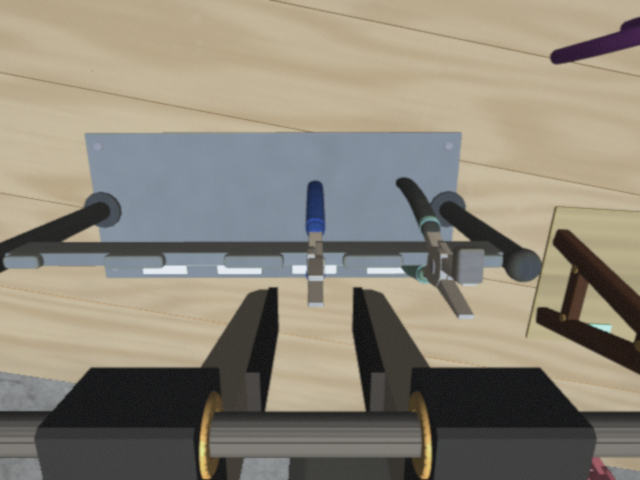

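drive_tool(
  motion=[
    [0,5,-45,0],
    [-6,30,-90,0],
    [-17,85,-100,0.069],
    [-28,140,-100,0.069],
    [-39,195,-100,0.069],
    [-50,250,-100,0.069],
    [-61,305,-100,0.069],
    [-70,360,-100,0.069],
  ],
  hand=36,
)

```text
t: 17.5
eef_pos: [490.8, -192.2, 330.7]
tcp_rot: [0.001, 0.998, 0.057, 0.001]
ft_force: [0.8, 0.6, 0.4]
gripper_width: 36.0
grasp_force: 0.0
```

drive_tool(
  motion=[
    [-4,25,0,0],
    [-6,41,0,0],
    [-6,41,0,0],
    [-6,41,0,0],
    [-6,41,0,0],
    [-6,41,0,0],
    [-6,41,0,0],
    [-6,41,0,0],
  ],
)

```text
t: 18.5
eef_pos: [489.7, -231.6, 329.6]
tcp_rot: [0.0, 0.998, 0.057, -0.0]
ft_force: [-0.3, -1.0, 0.7]
gripper_width: 36.5
grasp_force: 0.0
```

```bash
python3 -c "
from h import *
s=snap('wrist','w8')
p=manip.sense()['eef_pos']
print([proj('w8',[491.9,-230.3,z]).round() for z in(140,153)])
h=cv2.cvtColor(s['color'],cv2.COLOR_RGB2HSV);m=cv2.inRange(h,(20,150,90),(32,255,255));v,u=np.nonzero(m)
for r in range(v.min(),v.max(),6):print(r,u[v==r].min() if (v==r).any() else 0,u[v==r].max() if (v==r).any() else 0)
go(491.9,-232,189,.115)"
```

```text
[array([314., 216.]), array([314., 220.])]
158 316 319
164 316 321
170 314 322
176 314 323
182 313 323
188 315 322
194 313 314
t 18.55 yaw 0.115 row [  2.155   0.631 140.628  -0.   ] 35.966018462349226
```

drive_tool(
  motion=[
    [2,1,15,0],
    [2,1,38,0],
    [2,1,62,0],
    [2,1,86,0],
    [2,1,110,0],
    [2,1,130,0],
    [2,1,140,0],
    [2,1,140,0],
  ],
)

```text
t: 19.55
eef_pos: [491.3, -232.1, 188.6]
tcp_rot: [-0.001, 0.998, 0.057, -0.001]
ft_force: [-1.6, 0.4, -0.2]
gripper_width: 36.3
grasp_force: 0.0
```

drive_tool(
  motion=[
    [0,0,0,0],
    [0,0,0,0],
    [0,0,0,0],
    [0,0,0,0],
    [0,0,0,0],
    [0,0,0,0],
    [0,0,0,0],
    [0,0,0,0],
  ],
  hand=0,
  newtons=50,
)

```text
t: 20.55
eef_pos: [492.0, -232.8, 190.0]
tcp_rot: [0.0, 0.998, 0.057, 0.0]
ft_force: [0.5, -1.2, 3.2]
gripper_width: 5.1
grasp_force: 50.0
```

```bash
python3 -c "
from h import *
go(481.2,242.5,389,.184)"
```

```text
t 20.55 yaw 0.115 row [ 4.36560e+01 -4.73405e+02 -1.99003e+02 -6.90000e-02] 5.1017697665369655
```

drive_tool(
  motion=[
    [0,0,-8,0],
    [0,0,-30,0],
    [0,0,-60,0],
    [0,0,-90,0],
    [0,0,-120,0],
    [0,0,-150,0],
    [0,0,-180,0],
    [0,0,-200,0],
  ],
)

```text
t: 21.55
eef_pos: [491.5, -231.9, 390.7]
tcp_rot: [-0.0, 0.998, 0.058, -0.0]
ft_force: [0.1, -0.3, -2.2]
gripper_width: 4.7
grasp_force: 50.0
```

drive_tool(
  motion=[
    [1,-12,0,0],
    [4,-45,0,-0.01],
    [8,-88,0,-0.02],
    [12,-130,0,-0.03],
    [16,-172,0,-0.04],
    [20,-215,0,-0.05],
    [23,-250,0,-0.06],
    [25,-270,0,-0.069],
  ],
)

```text
t: 22.55
eef_pos: [484.3, 41.2, 387.8]
tcp_rot: [-0.001, 0.996, 0.093, -0.002]
ft_force: [-0.0, 0.2, -1.2]
gripper_width: 4.7
grasp_force: 50.0
```

```bash
python3 -c "
from h import *
go(481.2,242.5,389,.184)"
```

```text
t 22.55 yaw 0.186 row [ 3.42750e+01 -1.98366e+02 -1.19000e+00  2.00000e-03] 4.676099000847127
```

drive_tool(
  motion=[
    [3,-15,0,0],
    [9,-50,0,0],
    [16,-90,0,0],
    [23,-130,0,0],
    [29,-168,0,0],
    [33,-190,0,0],
    [34,-198,0,0],
    [34,-198,0,0],
  ],
)

```text
t: 23.55
eef_pos: [482.6, 239.4, 389.0]
tcp_rot: [0.0, 0.996, 0.092, -0.001]
ft_force: [0.1, -0.1, -1.1]
gripper_width: 4.9
grasp_force: 50.0
```

drive_tool(
  motion=[
    [0,0,10,0],
    [0,0,30,0],
    [0,0,30,0],
    [0,0,30,0],
    [0,0,30,0],
    [0,0,30,0],
    [0,0,30,0],
    [0,0,30,0],
  ],
)

```text
t: 24.55
eef_pos: [482.9, 239.5, 359.7]
tcp_rot: [-0.0, 0.996, 0.092, 0.0]
ft_force: [1.0, 0.2, -2.3]
gripper_width: 5.3
grasp_force: 50.0
```

```bash
python3 -c "
from h import *
go(481.2,242.5,191,.184)"
```

```text
t 24.55 yaw 0.184 row [ -1.163  -3.229 168.672  -0.   ] 5.262617716054904
```

drive_tool(
  motion=[
    [-1,-3,15,0],
    [-1,-3,42,0],
    [-1,-3,70,0],
    [-1,-3,98,0],
    [-1,-3,126,0],
    [-1,-3,150,0],
    [-1,-3,163,0],
    [-1,-3,169,0],
  ],
)

```text
t: 25.55
eef_pos: [480.6, 242.2, 189.9]
tcp_rot: [0.0, 0.996, 0.092, -0.001]
ft_force: [-6.0, -1.6, 9.0]
gripper_width: 5.0
grasp_force: 50.0
```

drive_tool(
  motion=[
    [0,0,0,0],
    [0,0,0,0],
    [0,0,0,0],
    [0,0,0,0],
    [0,0,0,0],
    [0,0,0,0],
    [0,0,-20,0],
    [0,0,-60,0],
  ],
  hand=32,
)

```text
t: 26.55
eef_pos: [480.1, 241.9, 249.3]
tcp_rot: [0.0, 0.996, 0.092, -0.002]
ft_force: [1.4, 0.0, 1.2]
gripper_width: 32.1
grasp_force: 0.0
```

drive_tool(
  motion=[
    [0,0,-40,0],
    [0,0,-80,0],
    [0,0,-80,0],
    [0,0,-80,0],
    [0,0,-80,0],
    [0,0,-80,0],
    [0,0,-80,0],
    [0,0,-80,0],
  ],
)

```text
t: 27.55
eef_pos: [481.3, 242.3, 330.4]
tcp_rot: [0.0, 0.996, 0.092, -0.0]
ft_force: [-0.1, 0.6, -0.4]
gripper_width: 32.1
grasp_force: 0.0
```

```bash
python3 -c "
from h import *
snap('wrist','w9')
go(499.7,-296,335,.115)"
```

```text
t 27.6 yaw 0.184 row [-8.03220e+01  5.32529e+02 -4.51600e+00  6.90000e-02] 32.24172919226142
```

View pics/w9.png

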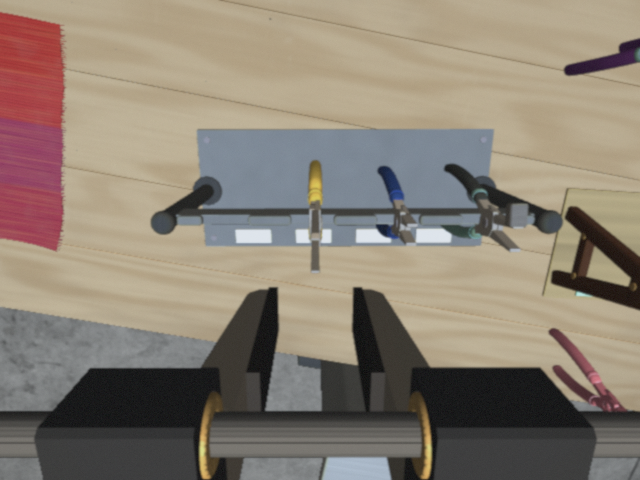

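drive_tool(
  motion=[
    [-3,20,0,0.02],
    [-11,75,0,0.069],
    [-20,131,0,0.069],
    [-28,187,0,0.069],
    [-36,243,0,0.069],
    [-45,300,0,0.069],
    [-53,355,0,0.069],
    [-61,405,0,0.069],
  ],
  hand=34,
)

```text
t: 28.6
eef_pos: [495.3, -169.1, 330.8]
tcp_rot: [0.0, 0.998, 0.057, 0.0]
ft_force: [0.8, 0.7, -0.2]
gripper_width: 33.9
grasp_force: 0.0
```

drive_tool(
  motion=[
    [-8,50,0,0],
    [-15,95,0,0],
    [-19,127,0,0],
    [-19,127,0,0],
    [-19,127,0,0],
    [-19,127,0,0],
    [-19,127,0,0],
    [-19,127,0,0],
  ],
)

```text
t: 29.6
eef_pos: [491.3, -294.9, 330.8]
tcp_rot: [0.0, 0.998, 0.058, 0.0]
ft_force: [-0.5, 0.0, 0.1]
gripper_width: 34.2
grasp_force: 0.0
```

```bash
python3 -c "
from h import *
s=snap('wrist','w10')
print([proj('w10',[499.7,-297.9,z]).round() for z in(140,153)])
h=cv2.cvtColor(s['color'],cv2.COLOR_RGB2HSV);m=cv2.inRange(h,(48,150,40),(70,255,255));v,u=np.nonzero(m)
for r in range(v.min(),v.max(),6):print(r,u[v==r].min() if (v==r).any() else 0,u[v==r].max() if (v==r).any() else 0)
go(499.7,-296,184,.115)"
```

```text
[array([320., 208.]), array([321., 212.])]Traceback (most recent call last):
  File "<string>", line 6, in <module>
    for r in range(v.min(),v.max(),6):print(r,u[v==r].min() if (v==r).any() else 0,u[v==r].max() if (v==r).any() else 0)
                   ~~~~~^^
    return umr_minimum(a, axis, None, out, keepdims, initial, where)
ValueError: zero-size array to reduction operation minimum which has no identity
```

```bash
python3 -c "
from h import *
c=cv2.imread('pics/w10.png');h=cv2.cvtColor(c,cv2.COLOR_BGR2HSV);m=cv2.inRange(h,(45,100,25),(80,255,255));m[280:]=0;v,u=np.nonzero(m)
for r in np.unique(v)[::6]:print(r,u[v==r].min(),u[v==r].max())
go(499.7,-296,184,.115)"
```

```text
161 312 317
167 310 320
173 309 320
179 309 320
185 309 320
223 301 335
229 306 335
t 29.65 yaw 0.115 row [  8.303   1.955 146.725   0.   ] 34.22129718232106
```

drive_tool(
  motion=[
    [8,0,15,0],
    [8,0,38,0],
    [8,0,62,0],
    [8,0,86,0],
    [8,0,110,0],
    [8,0,134,0],
    [8,0,144,0],
    [8,0,147,0],
  ],
)

```text
t: 30.65
eef_pos: [499.0, -294.1, 182.8]
tcp_rot: [-0.0, 0.998, 0.057, -0.0]
ft_force: [-0.0, -0.2, 0.8]
gripper_width: 33.9
grasp_force: 0.0
```

drive_tool(
  motion=[
    [0,0,0,0],
    [0,0,0,0],
    [0,0,0,0],
    [0,0,0,0],
    [0,0,0,0],
    [0,0,0,0],
    [0,0,0,0],
    [0,0,0,0],
  ],
  hand=0,
)

```text
t: 31.65
eef_pos: [499.3, -294.6, 184.1]
tcp_rot: [0.0, 0.998, 0.057, 0.0]
ft_force: [0.6, 1.8, 5.6]
gripper_width: 6.1
grasp_force: 49.6
```

drive_tool(
  motion=[
    [0,0,-8,0],
    [0,0,-30,0],
    [0,0,-60,0],
    [0,0,-90,0],
    [0,0,-120,0],
    [0,0,-150,0],
    [0,0,-180,0],
    [0,0,-205,0],
  ],
)

```text
t: 32.65
eef_pos: [498.7, -294.5, 389.4]
tcp_rot: [-0.0, 0.998, 0.057, -0.0]
ft_force: [-1.1, -0.2, -1.2]
gripper_width: 5.9
grasp_force: 49.3
```

```bash
python3 -c "
from h import *
go(468.8,309.8,390,.184)"
```

```text
t 32.65 yaw 0.115 row [ 3.93830e+01 -6.03791e+02 -6.47000e-01 -6.90000e-02] 5.85947214638875
```

drive_tool(
  motion=[
    [1,-12,0,0],
    [3,-45,0,0],
    [6,-90,0,-0.01],
    [9,-137,0,-0.02],
    [12,-184,0,-0.04],
    [15,-231,0,-0.05],
    [18,-278,0,-0.069],
    [20,-310,0,-0.069],
  ],
)

```text
t: 33.65
eef_pos: [482.0, 18.3, 386.6]
tcp_rot: [-0.001, 0.996, 0.093, -0.001]
ft_force: [0.1, 0.1, -0.2]
gripper_width: 5.8
grasp_force: 49.3
```

```bash
python3 -c "
from h import *
go(468.8,309.8,390,.184)"
```

```text
t 33.65 yaw 0.186 row [ 4.07710e+01 -2.88942e+02 -3.35600e+00  2.00000e-03] 5.780748394835419
```

drive_tool(
  motion=[
    [2,-15,0,0],
    [7,-55,0,0],
    [14,-100,0,0],
    [21,-147,0,0],
    [28,-194,0,0],
    [34,-240,0,0],
    [39,-275,0,0],
    [41,-289,0,0],
  ],
)

```text
t: 34.65
eef_pos: [470.4, 308.3, 387.2]
tcp_rot: [0.001, 0.996, 0.092, -0.001]
ft_force: [0.2, 0.1, 0.2]
gripper_width: 6.1
grasp_force: 49.3
```

drive_tool(
  motion=[
    [0,0,0,0],
    [0,0,0,0],
    [0,0,10,0],
    [0,0,20,0],
    [0,0,20,0],
    [0,0,20,0],
    [0,0,20,0],
    [0,0,20,0],
  ],
)

```text
t: 35.65
eef_pos: [471.0, 307.5, 368.9]
tcp_rot: [-0.0, 0.996, 0.092, 0.0]
ft_force: [-0.3, -0.1, -0.8]
gripper_width: 5.3
grasp_force: 49.3
```

```bash
python3 -c "
from h import *
go(468.8,309.5,185,.184)"
```

```text
t 35.65 yaw 0.184 row [ -1.794  -2.398 183.935  -0.   ] 5.288484944967705
```

drive_tool(
  motion=[
    [-2,-2,15,0],
    [-2,-2,45,0],
    [-2,-2,75,0],
    [-2,-2,105,0],
    [-2,-2,135,0],
    [-2,-2,160,0],
    [-2,-2,175,0],
    [-2,-2,184,0],
  ],
)

```text
t: 36.65
eef_pos: [468.1, 308.9, 183.8]
tcp_rot: [0.0, 0.996, 0.092, -0.001]
ft_force: [-3.2, -1.0, 14.7]
gripper_width: 5.8
grasp_force: 49.9
```

drive_tool(
  motion=[
    [0,0,0,0],
    [0,0,0,0],
    [0,0,0,0],
    [0,0,0,0],
    [0,0,0,0],
    [0,0,0,0],
    [0,0,-20,0],
    [0,0,-60,0],
  ],
  hand=30,
)

```text
t: 37.65
eef_pos: [467.3, 308.5, 243.2]
tcp_rot: [0.001, 0.996, 0.092, -0.002]
ft_force: [0.6, 0.4, 1.2]
gripper_width: 30.3
grasp_force: 0.0
```

drive_tool(
  motion=[
    [0,0,-40,0],
    [0,0,-90,0],
    [0,20,-90,0],
    [0,60,-90,0],
    [0,100,-90,0],
    [0,100,-90,0],
    [0,100,-90,0],
    [0,100,-90,0],
  ],
)

```text
t: 38.65
eef_pos: [486.5, 211.4, 334.2]
tcp_rot: [-0.0, 0.996, 0.092, -0.0]
ft_force: [-0.4, 0.5, -0.2]
gripper_width: 30.0
grasp_force: 0.0
```

```bash
python3 -c "
from h import *
snap('wrist','w11')
for y in(102,34,-34,-102):
  c,s=np.cos(.184),np.sin(.184);print(proj('w11',[487.5-s*y,209.5+c*y,153]).round())
"
```

```text
[187. 220.]
[274. 220.]
[362. 220.]
[450. 220.]
```

View pics/w11.png

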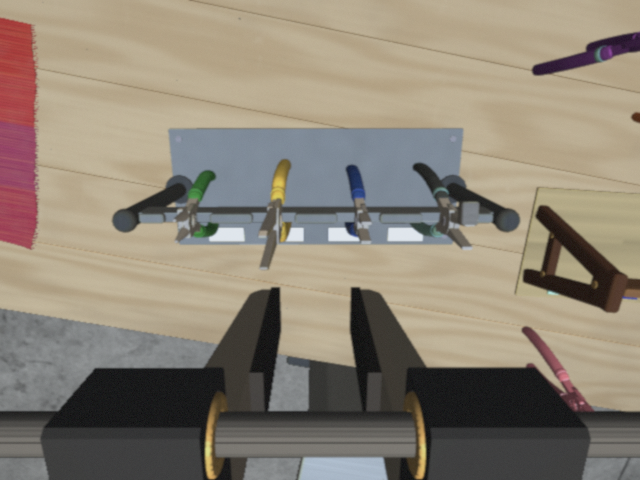

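```bash
python3 -c "
from plant import manip
print(manip.sign_off())"
```

```text
the job is handed in; nothing more can be done
None
```

I re-hung all four tools on the grey rack in reverse order (green, yellow, blue, mint from left to right) and handed the job in at about 39 s; no score came back, but the last picture shows each one astride its notch, jaws up and released, and no move went near the cup.

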